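# Release the plug from the air manifold's quick coupler

## Task

Unlock the quick coupler on the air manifold: pull its spring collar up, turn it counter-clockwise (seen from above) and find the release notch where it drops fully down again. Then draw the plug straight out and set it down gently in the grey parts tray, leaving the collar down in the release notch and the jar and the oil bottle where they stand.

Things in the scene. Friction and masses are not known exactly. Their poses are not given: they have to be found in the camera images.
- manifold: Aluminium block, 60 (x) by 170 (y) by 40 mm high, bolted to the bench; origin at the centre of its underside, z up. On top: the quick coupler with its steel collar at local y = -45 mm, a small pressure gauge (to 105 mm above the bench) at y = +55 mm. A pipe stub sticks out 17 mm at the +y end.
- coupler (a point): Where the coupler's upright axis meets the top face of the block (40 mm above the bench). Fixed to the block, same axes.
- collar_mid (a point): Centre of the knurled steel spring collar, on the coupler's axis: round sleeve, 46 mm diameter, 34 mm tall, rims 17 mm above and below this point (when down its underside is 22 mm above the block). Rises and turns with the collar. Two inward lugs at its top overhang the plug's ears while locked. The plug's head stands up through it to 26 mm above its rim.
- collar_lift (a joint): Height of the collar, m: 0 fully down in a notch, 0.011 at most. A spring pushes it down: 8 N when down, 11 N fully up. It turns only above 0.0067; let go or lowered between notches it rests at about 0.0065 on a flat land, and can be regrasped and turned on from there.
- collar_turn (a joint): Turn of the collar, rad: 0 in the lock notch at the start, positive counter-clockwise from above. The only other notch, the release notch, is hidden inside: centre anywhere from 0.92 to 1.49 rad, differing each time. The collar drops in when within about 0.08 rad of it. No stop there: held up, it turns past, to its end at 2.2 rad. In this notch the lugs clear the plug's ears.
- plug_mid (a point): Centre (half-way up) of the steel plug standing in the coupler: 69 mm long along its own z, 80 to 170 g. Below, a 12 mm square shank 29 mm long in a 14 mm square bore; then two ears 31 mm across; on top a round head. Its ends lie 34.5 mm below and above this point. It must rise 45 mm to be clear of the collar.
- plug_head (a point): Centre of the plug's round knurled head, 18 mm diameter, 22 mm tall; its axis is the plug's z. When seated, the head's underside is 4 mm above the rim of the lowered collar.
- tray: Grey open plastic parts tray, fixed to the bench, 160 (x) by 190 (y) mm outside, 30 mm high, walls and floor 4 mm; origin at the centre of its underside. A small steel bushing (28 mm diameter, 16 mm tall) lies near its corner at local (55, -70) mm.
- jar: Glass screw jar, 56 mm diameter, 75 mm tall, origin at the centre of its underside; stands between manifold and tray. A bystander.
- oil: White oil bottle, 48 mm diameter, 130 mm tall, origin at the centre of its underside; stands between manifold and tray, nearer the robot. A bystander.
- plug: The same plug; origin at the underside of its ears (29 mm above its lower end).
There are look-alikes about, which are no part of the job. Of the things shaped like the manifold, the aluminium one is meant. Of the things shaped like the plug, the bare steel one is meant.

How it is judged:
By the outcome, as a careful person would: the job done as asked, in the order asked, and still so for the second after the job is handed in, with the robot touching nothing.
It also fails if it takes over 58 s, if anything falls off the work surface, if the arm or the gripper's body presses on something with over 40 N, if the wrist force passes 120 N, or if a joint passes its speed limit or range.

## Robot

A 6-joint arm with a two-finger parallel gripper is mounted at the origin on the work surface. World frame = base frame: x ahead of the robot, y to its left, z up, the work surface at z = 0. Lengths are in m, angles in rad, forces in N, time in s.
With the tool pointing down it reaches from about 0.3 to 0.85 m from the base axis. Payload 5.4 kg.
Tool frame: the origin (TCP) lies on the centre line of the jaws, within the pads' length; the fingertips stand 17 mm ahead of it and the grasp point (between the pads) lies 2 mm behind it; z points along the fingers, y is the line along which they close (so a half turn about z gives the same grasp; the last joint's range is limited). The gripper opens to 85 mm and grips with 20 to 120 N. Pads are 22 mm wide; open, the fingers measure 114 mm over their backs; the gripper's body (76 mm by 85 mm) begins 54 mm behind the grasp point. The pads swing forward as they close: fully open they stand 13 mm farther back than shut.
Start: joints at [0.994, 0.158, 1.597, -0, 1.386, -0.21], TCP at [0.206, 0.537, 0.248] pointing down, gripper open.
Joint ranges: [-2.91, 2.91], [-0.94, 2.29], [0.18, 2.7], [-1.29, 4.43], [0.17, 2.64], [-3, 3]. Speed limits (rad/s): [2.57, 2.57, 3.14, 3.14, 3.14, 3.14].

## Interface

Orientations are given as a 3x3 rotation matrix whose columns are the frame's x, y, z axes.
In Python, from cell import * gives the robot as it stands.
- The arm moves only by the tool apply_moves, never from a script. Its argument "series" is a list of rows, each a list of 6 numbers: the shift along the world's x, y, z normalised to -1 to 1, where 1 is 0.25 m, then the turn, a rotation vector about the world's x, y, z normalised to -1 to 1, where 1 is 2 rad. A call has 1 to 20 rows; each row is the pose to reach, as a shift and turn from the pose commanded when the call began; what a row does not reach only later rows make up. A row lasts 1/12 s, in which the tool goes at most 41.7 mm and 7.16 degrees, less where a joint would pass 70% of its speed; a pose out of reach is approached as far as the arm can. A call with a number of a shift or a turn outside -1 to 1 is refused whole. A call with a gripper value outside its range is refused whole. "grip" is the closure, from 0 (fully open) to 1 (shut), set as the call begins (left out, the last holds). The fingers move at their own pace and stop on an object; "grip_force" is the grip in N (left out, the last holds). Time passes only in rows, so rows that repeat a pose let the fingers close. It gives the time, the measured TCP pose, the force, the opening and the grip force at its end, in the units of the state.
- sense(): the state, without advancing time (a new reading comes with each control period).
- snapshot(name): name is "scene" or "top" or "wrist"; returns (picture, depth): 480x640x3 uint8, blue, green, red; 480x640 float32, m along the optical axis (not along the pixel's ray), 0 where there is no reading.
- calibration(name): a dict with "fx", "fy", "cx", "cy" (pixels), "view" (4x4, takes a point from world to camera coordinates). Camera axes: x right, y down, z forward; pixel columns grow to the right and rows downward; lengths in m; the calibration is good to about 2 mm. A picture is of the moment at which its call begins: read the wrist's pose just before it. calibration takes no time and is no camera call; for the wrist camera it gives the pose at the moment of the call.
- finish_job(): hands the job in; it is judged then, once.
Trained networks look in the newest picture that a camera, given by its name, has taken for a name from the list of things; names that differ only in an ending like _2 or _b are one class to them, and where a whole thing is asked for, a point or a joint stands for the part that bears it (a point fixed in the world has none). Each returns a list of dicts, best first, with "score" (0 to 1); they miss things now and then, are a little off and sometimes report something else, mostly with a low value. They report only what shows in the picture. A call takes as long as a camera call. They do not tell look-alikes from the thing itself.
- recognise(name, camera): "centre" ([x, y, z] in m, in the coordinates of the camera as it stood for that picture, good to about 4 mm: the middle of the surface that is visible of it).
- landmark_of(name, camera): "centre" ([x, y, z] in m, in the coordinates of the camera as it stood for that picture, good to about 4 mm: a listed point, or the origin of a listed thing).
The state is a dict: "t": time; "joints": joint angles; "qd": joint speeds; "tau": joint torques, N m; "position": TCP position; "orientation": TCP orientation; "force": force on the tool from outside, world axes, zero at the start; "wrist_torque": the same for the moment, N m; "finger_gap": finger opening in m; "gripper_force": force on a finger pad.
Only numpy, scipy, OpenCV 4.12 (cv2) and the standard library are available. Lean on these libraries where they do the work, as an engineer would, in place of code of your own. Each camera call takes 0.05 s, during which the arm holds its last target. There are 200 camera calls.

## Working session

There is one attempt and no reset: what is moved stays moved. The work goes in short steps, Python scripts to look and compute and a tool call to move; the robot and the scene stay as the last step left them, time stands still between calls to the robot, and variables do not carry over. Pictures are saved under pics/ and viewed, at most 10 in all, crops included, and the job is handed in when it is done.

Besides the shell and the picture viewer there is one more tool, called after "Call:" as a command line: name --pt "numbers of a row" for each row, then --argument value for the rest. apply_moves: Moves the arm, as the interface text tells. Scaled input: -1 to 1 covers 0.25 m each way for a shift and 2 rad each way for a turn. Its arguments: {"type":"object","properties":{"series":{"type":"array","items":{"type":"array","items":{"type":"number"}}},"grip":{"type":"number"},"grip_force":{"type":"number"}},"required":["series"]}

```bash
mkdir -p pics
cat > h.py <<'E'
from cell import *
import numpy as np, cv2
def W(c,p):
    V=np.array(calibration(c)["view"]); return np.linalg.inv(V)@np.r_[p,1]
def pix(c,p):
    k=calibration(c); q=np.array(k["view"])@np.r_[p,1]; return (k["fx"]*q[0]/q[2]+k["cx"],k["fy"]*q[1]/q[2]+k["cy"])
def find(n,c,f=landmark_of):
    for d in f(n,c):
        p=W(c,d["centre"])[:3]; print(c,n,round(d["score"],2),p.round(4),np.round(pix(c,p)))
E
python3 - <<'E'
from h import *
a,_=snapshot("scene");b,_=snapshot("top")
cv2.imwrite("pics/a.png",a);cv2.imwrite("pics/b.png",b)
for n in ["manifold","coupler","collar_mid","plug_head","tray","jar","oil"]:
    find(n,"top")
for n in ["coupler","collar_mid","plug_head"]:
    find(n,"scene")
s=sense();print(s["t"],s["orientation"],s["force"])
E
```

```text
top manifold 0.96 [ 0.513   0.2405 -0.0012] [190. 221.]
top manifold 0.75 [0.6778 0.2315 0.0014] [195. 131.]
top manifold 0.62 [ 0.323   0.2718 -0.0035] [174. 325.]
top coupler 0.97 [0.6893 0.1837 0.0393] [217. 120.]
top coupler 0.81 [0.3235 0.232  0.0386] [189. 328.]
top coupler 0.63 [0.5069 0.1935 0.0417] [211. 223.]
top collar_mid 0.71 [0.3219 0.2226 0.0772] [189. 332.]
top collar_mid 0.64 [0.6875 0.1836 0.0798] [212. 116.]
top collar_mid 0.62 [4.32e-01 3.00e-04 1.30e-03] [322. 265.]
top collar_mid 0.61 [0.5082 0.1939 0.0798] [206. 221.]
top plug_head 0.64 [0.4293 0.1215 0.0598] [250. 267.]
top plug_head 0.47 [0.5105 0.1904 0.1102] [203. 219.]
top tray 0.88 [ 5.675e-01 -2.769e-01  3.000e-04] [474. 189.]
top jar 0.94 [ 6.152e-01  3.500e-03 -2.000e-04] [319. 164.]
top oil 0.94 [0.4327 0.0015 0.0016] [321. 264.]
top oil 0.34 [0.5081 0.1959 0.0875] [203. 221.]
scene coupler 0.76 [0.5111 0.1965 0.0404] [370. 203.]
scene coupler 0.72 [0.691  0.186  0.0397] [445. 237.]
scene coupler 0.69 [0.3243 0.2294 0.0435] [310. 168.]
scene coupler 0.68 [ 0.5677 -0.278   0.0006] [243. 386.]
scene collar_mid 0.95 [0.3242 0.2251 0.0817] [309. 155.]
scene collar_mid 0.93 [0.5121 0.1956 0.0781] [372. 189.]
scene collar_mid 0.72 [0.6899 0.1828 0.0821] [448. 222.]
scene plug_head 0.8 [0.4338 0.1221 0.0564] [322. 201.]
scene plug_head 0.59 [0.5098 0.1938 0.1098] [371. 177.]
scene plug_head 0.55 [0.544  0.0944 0.059 ] [359. 226.]
scene plug_head 0.33 [ 6.129e-01 -3.000e-04 -1.200e-03] [362. 291.]
0.6 [[-9.33480398e-01  3.58628422e-01  3.51765431e-05]
 [ 3.58628422e-01  9.33480399e-01  9.80693132e-06]
 [-2.93195692e-05  2.17698863e-05 -9.99999999e-01]] [-0.18635749  0.49383501  0.53091367]
```

View pics/a.png

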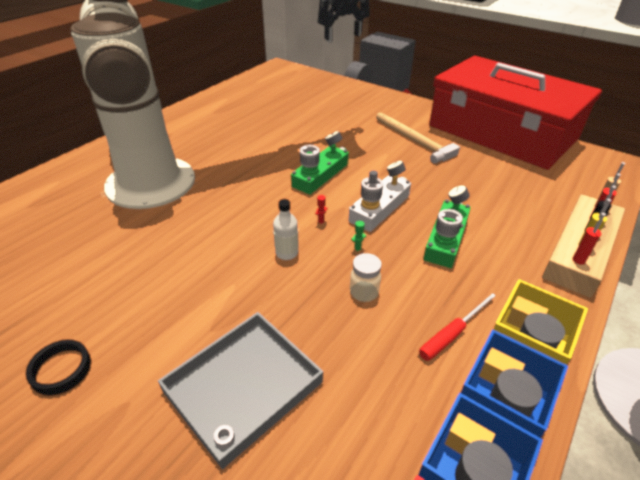

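View pics/b.png

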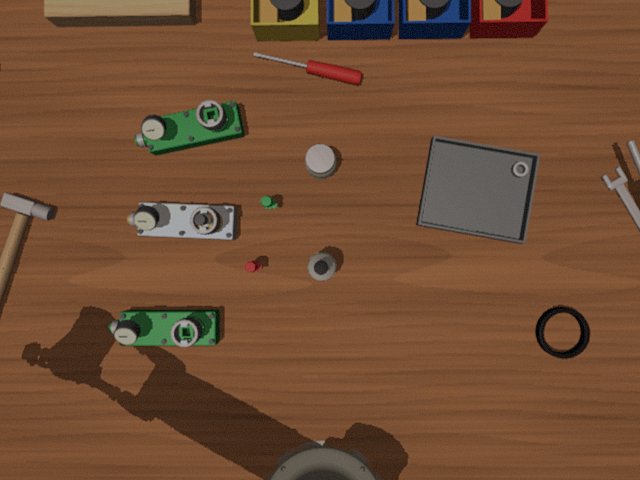

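Run:
```python
import cv2
a=cv2.imread("pics/a.png")[110:310,270:500]
cv2.imwrite("pics/c.png",cv2.resize(a,None,fx=2.9,fy=2.9,interpolation=2))
```

```text
(no output)
```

View pics/c.png

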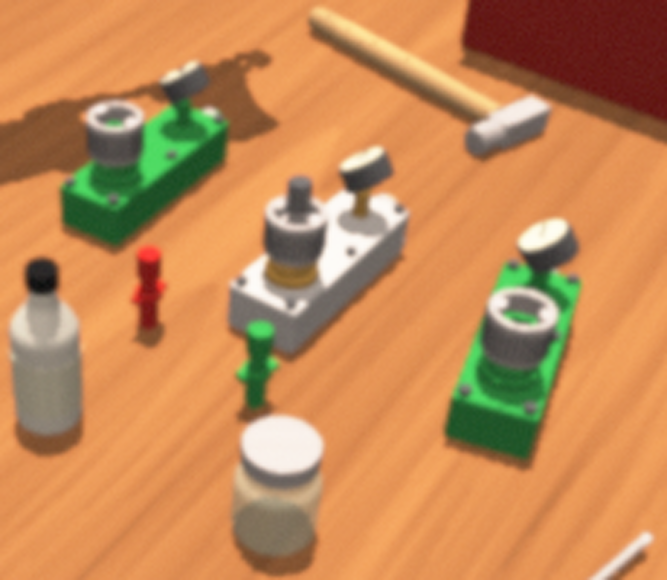

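The scene view shows three manifold-shaped things: green at (310,165), aluminium at (375,200) and green at (448,230). The aluminium one is meant; it is the only bare-metal block. Of the plugs, red (321,208) and green (359,235) are look-alikes. The bare steel one stands in the aluminium coupler at (371,177), and the crop confirms this. The coupler is near (0.510, 0.195), and the tray's bushing is at (222,436).

Call:
apply_moves --pt "0.96 -1 0 0 0 -0.18" --pt "0.96 -1 0 0 0 -0.18" --pt "0.96 -1 0 0 0 -0.18" --pt "0.96 -1 0 0 0 -0.18" --pt "0.96 -1 0 0 0 -0.18" --pt "0.96 -1 0 0 0 -0.18" --pt "0.96 -1 0 0 0 -0.18" --pt "0.96 -1 0 0 0 -0.18" --pt "0.96 -1 0 0 0 -0.18" --pt "0.96 -1 0 0 0 -0.18"

```text
t: 1.43
position: [0.4484, 0.2843, 0.2484]
orientation: [[-0.744, 0.668, 0.001], [0.668, 0.744, -0.0], [-0.001, 0.0, -1.0]]
force: [-0.3, 0.2, 0.6]
finger_gap: 0.0854
gripper_force: 0.0
```

Call:
apply_moves --pt "0.24 -0.36 0 0 0 0" --pt "0.24 -0.36 0 0 0 0" --pt "0.24 -0.36 0 0 0 0" --pt "0.24 -0.36 0 0 0 0" --pt "0.24 -0.36 0 0 0 0" --pt "0.24 -0.36 0 0 0 0"

```text
t: 1.93
position: [0.5053, 0.1981, 0.2482]
orientation: [[-0.748, 0.664, -0.001], [0.664, 0.748, 0.001], [0.001, 0.0, -1.0]]
force: [0.2, -0.0, -0.5]
finger_gap: 0.0855
gripper_force: 0.0
```

Run:
```python
from h import *
s=sense();print(s["t"],s["position"],s["orientation"],s["force"],s["joints"])
a,d=snapshot("wrist");cv2.imwrite("pics/d.png",a)
for n in ["coupler","collar_mid","plug_head"]: find(n,"wrist")
k=calibration("wrist");V=np.linalg.inv(np.array(k["view"]))
v,u=np.nonzero(d>0);z=d[v,u]
P=np.c_[(u-k["cx"])/k["fx"]*z,(v-k["cy"])/k["fy"]*z,z,np.ones(len(z))]@V.T
m=np.hypot(P[:,0]-.51,P[:,1]-.194)<.05
P=P[m][:,:3];np.save("P.npy",P)
for lo,hi in [(.115,.13),(.090,.1)]:
    q=P[(P[:,2]>lo)&(P[:,2]<hi)];print(lo,len(q),q.mean(0) if len(q) else 0,np.median(q[:,2]) if len(q) else 0)
    if len(q): print(cv2.minEnclosingCircle(q[:,:2].astype(np.float32)))
```

```text
1.9333 [0.50533733 0.1981314  0.24819096] [[-7.48098530e-01  6.63587226e-01 -7.62835822e-04]
 [ 6.63586816e-01  7.48098918e-01  7.39870644e-04]
 [ 1.06164536e-03  4.72883481e-05 -9.99999435e-01]] [ 0.17798991 -0.04507361 -0.48165382] [ 1.50464734e-01  7.55478846e-02  1.68751104e+00  8.61628889e-04
  1.37917711e+00 -6.94892238e-01]
wrist coupler 0.9 [0.512  0.199  0.0385] [325. 223.]
wrist coupler 0.77 [0.3216 0.2233 0.0391] [196.  40.]
wrist coupler 0.7 [0.6899 0.1834 0.0403] [419. 348.]
wrist collar_mid 0.83 [0.512  0.1945 0.0803] [321. 239.]
wrist collar_mid 0.69 [0.6916 0.186  0.084 ] [434. 373.]
wrist collar_mid 0.56 [0.3269 0.2272 0.081 ] [186.  29.]
wrist plug_head 0.92 [0.5469 0.0925 0.0615] [269. 321.]
wrist plug_head 0.91 [0.5134 0.1948 0.114 ] [323. 252.]
wrist plug_head 0.61 [0.4313 0.1208 0.0605] [203. 220.]
0.115 468 [0.51003632 0.19541559 0.12203258] 0.12254943731631246
((0.5107641816139221, 0.19488012790679932), 0.00946312490850687)
0.09 1221 [0.50843541 0.19641022 0.09597172] 0.09636756358026904
((0.5108833909034729, 0.19489090144634247), 0.023447124287486076)
```

View pics/d.png

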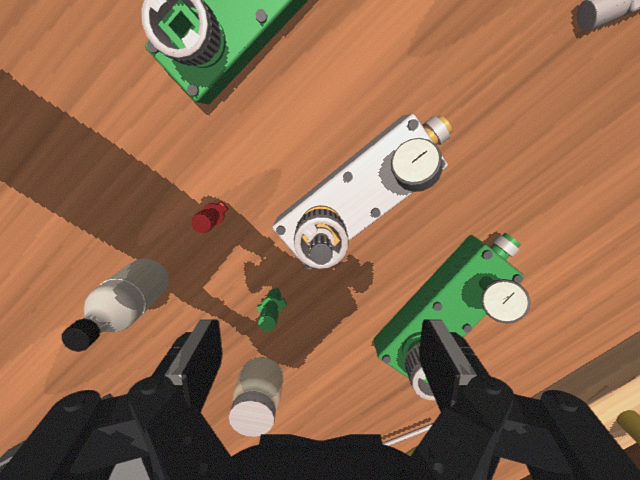

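The wrist view shows the aluminium coupler with the steel plug at (321,240). The depth data give its axis at (0.5108, 0.1949), the head top at 0.1225 and the rim at 0.096, which agrees with the given sizes. I'll descend over the collar.

Call:
apply_moves --pt "0.022 -0.013 -0.1 0 0 0" --pt "0.022 -0.013 -0.2 0 0 0" --pt "0.022 -0.013 -0.3 0 0 0" --pt "0.022 -0.013 -0.4 0 0 0" --pt "0.022 -0.013 -0.5 0 0 0" --pt "0.022 -0.013 -0.58 0 0 0" --pt "0.022 -0.013 -0.64 0 0 0" --pt "0.022 -0.013 -0.68 0 0 0" --pt "0.022 -0.013 -0.688 0 0 0" --pt "0.022 -0.013 -0.688 0 0 0" --pt "0.022 -0.013 -0.688 0 0 0"

```text
t: 3.05
position: [0.5125, 0.1939, 0.0774]
orientation: [[-0.748, 0.664, 0.002], [0.664, 0.748, 0.0], [-0.001, 0.001, -1.0]]
force: [-0.7, 0.7, 0.9]
finger_gap: 0.0852
gripper_force: 0.0
```

Call:
apply_moves --pt "0 0 0 0 0 0" --pt "0 0 0 0 0 0" --pt "0 0 0 0 0 0" --pt "0 0 0 0 0 0" --pt "0 0 0 0 0 0" --pt "0 0 0 0 0 0" --pt "0 0 0 0 0 0" --pt "0 0 0 0 0 0" --grip 0.6 --grip_force 50

```text
t: 3.72
position: [0.5119, 0.1931, 0.0774]
orientation: [[-0.747, 0.664, 0.0], [0.664, 0.747, -0.001], [-0.001, -0.001, -1.0]]
force: [-2.6, -1.9, 7.4]
finger_gap: 0.0455
gripper_force: 50.5
```

Call:
apply_moves --pt "0 0 0.012 0 0 0" --pt "0 0 0.024 0 0 0" --pt "0 0 0.037 0 0 0" --pt "0 0 0.037 0 0 0" --pt "0 0 0.037 0 0 0"

```text
t: 4.13
position: [0.5116, 0.1932, 0.085]
orientation: [[-0.747, 0.665, -0.0], [0.665, 0.747, -0.0], [-0.0, -0.0, -1.0]]
force: [5.0, -0.7, -11.0]
finger_gap: 0.0456
gripper_force: 52.8
```

Call:
apply_moves --pt "-0.002 0.004 0.006 0 0 0" --pt "-0.002 0.004 0.006 0 0 0.05" --pt "-0.002 0.004 0.006 0 0 0.1" --pt "-0.002 0.004 0.006 0 0 0.15" --pt "-0.002 0.004 0.006 0 0 0.2" --pt "-0.002 0.004 0.006 0 0 0.25" --pt "-0.002 0.004 0.006 0 0 0.3" --pt "-0.002 0.004 0.006 0 0 0.35" --pt "-0.002 0.004 0.006 0 0 0.4" --pt "-0.002 0.004 0.006 0 0 0.45" --pt "-0.002 0.004 0.006 0 0 0.49" --pt "-0.002 0.004 0.006 0 0 0.49" --pt "-0.002 0.004 0.006 0 0 0.49" --pt "-0.002 0.004 0.006 0 0 0.49"

```text
t: 5.3
position: [0.5117, 0.1948, 0.0867]
orientation: [[-0.968, -0.25, 0.001], [-0.25, 0.968, 0.001], [-0.002, 0.0, -1.0]]
force: [6.4, 0.9, -11.6]
finger_gap: 0.0451
gripper_force: 52.9
```

```bash
cat > st.py <<'E'
from h import *
s=sense();R=np.array(s["orientation"])
print("t",round(s["t"],2),np.round(s["position"],4),"yaw y",np.arctan2(R[1,1],R[0,1]).round(3),"F",np.round(s["force"],1),"T",np.round(s["wrist_torque"],2),"j6",round(s["joints"][5],2),"gap",s["finger_gap"])
E
python3 st.py
```

```text
t 5.3 [0.5117 0.1948 0.0867] yaw y 1.824 F [  6.4   0.9 -11.6] T [ 0.21 -1.13  0.07] j6 -1.68 gap 0.04509701815879964
```

Call:
apply_moves --pt "0 0 -0.009 0 0 0" --pt "0 0 -0.018 0 0 0" --pt "0 0 -0.018 0 0 0" --pt "0 0 -0.018 0 0 0"

```text
t: 5.63
position: [0.5118, 0.1948, 0.0834]
orientation: [[-0.968, -0.251, 0.001], [-0.251, 0.968, 0.001], [-0.001, 0.0, -1.0]]
force: [1.9, -0.7, -1.2]
finger_gap: 0.0453
gripper_force: 53.8
```

Call:
apply_moves --pt "0 0 0.009 0 0 0" --pt "0 0 0.018 0 0 0" --pt "0 0 0.018 0 0 0.03" --pt "0 0 0.018 0 0 0.06" --pt "0 0 0.018 0 0 0.06" --pt "0 0 0.009 0 0 0.06" --pt "0 0 0 0 0 0.06" --pt "0 0 0 0 0 0.06" --pt "0 0 0 0 0 0.06"

```text
t: 6.38
position: [0.5117, 0.1949, 0.0834]
orientation: [[-0.931, -0.365, 0.001], [-0.365, 0.931, 0.001], [-0.001, 0.0, -1.0]]
force: [2.0, 2.4, 0.1]
finger_gap: 0.0451
gripper_force: 53.9
```

Call:
apply_moves --pt "0 0 0.009 0 0 0" --pt "0 0 0.018 0 0 0" --pt "0 0 0.018 0 0 0.03" --pt "0 0 0.018 0 0 0.06" --pt "0 0 0.018 0 0 0.06" --pt "0 0 0.009 0 0 0.06" --pt "0 0 0 0 0 0.06" --pt "0 0 0 0 0 0.06" --pt "0 0 0 0 0 0.06"

```text
t: 7.13
position: [0.5116, 0.195, 0.0832]
orientation: [[-0.881, -0.473, 0.001], [-0.473, 0.881, 0.001], [-0.001, 0.0, -1.0]]
force: [1.7, 3.6, 1.3]
finger_gap: 0.0452
gripper_force: 54.0
```

Call:
apply_moves --pt "0 0 0.009 0 0 0" --pt "0 0 0.018 0 0 0" --pt "0 0 0.018 0 0 0.03" --pt "0 0 0.018 0 0 0.06" --pt "0 0 0.018 0 0 0.06" --pt "0 0 0.009 0 0 0.06" --pt "0 0 0 0 0 0.06" --pt "0 0 0 0 0 0.06" --pt "0 0 0 0 0 0.06"

```text
t: 7.88
position: [0.5112, 0.1951, 0.0811]
orientation: [[-0.818, -0.575, 0.001], [-0.575, 0.818, 0.001], [-0.002, 0.001, -1.0]]
force: [8.6, 6.7, -13.6]
finger_gap: 0.0457
gripper_force: 53.0
```

The collar dropped in at about 1.34 rad. I'll lower it the rest of the way, let go and rise.

Call:
apply_moves --pt "0 0 -0.008 0 0 0" --pt "0 0 -0.014 0 0 0" --pt "0 0 -0.014 0 0 0" --pt "0 0 -0.014 0 0 0"

```text
t: 8.22
position: [0.5112, 0.1951, 0.0782]
orientation: [[-0.818, -0.576, 0.001], [-0.576, 0.818, 0.001], [-0.001, 0.001, -1.0]]
force: [6.0, 5.7, -8.9]
finger_gap: 0.045
gripper_force: 53.3
```

Call:
apply_moves --pt "0 0 0 0 0 0" --pt "0 0 0 0 0 0" --pt "0 0 0 0 0 0" --pt "0 0 0 0 0 0" --pt "0 0 0 0 0 0" --pt "0 0 0 0 0 0" --pt "0 0 0.1 0 0 0" --pt "0 0 0.2 0 0 0" --pt "0 0 0.3 0 0 0" --pt "0 0 0.4 0 0 0" --pt "0 0 0.4 0 0 0" --pt "0 0 0.4 0 0 0" --grip 0

```text
t: 9.22
position: [0.5124, 0.1946, 0.1809]
orientation: [[-0.818, -0.576, 0.004], [-0.576, 0.818, 0.0], [-0.003, -0.002, -1.0]]
force: [-0.6, -0.7, -1.2]
finger_gap: 0.0854
gripper_force: 0.0
```

```bash
python3 st.py
python3 - <<'E'
from h import *
a,d=snapshot("wrist")
k=calibration("wrist");V=np.linalg.inv(np.array(k["view"]))
v,u=np.nonzero(d>0);z=d[v,u]
P=(np.c_[(u-k["cx"])/k["fx"]*z,(v-k["cy"])/k["fy"]*z,z,np.ones(len(z))]@V.T)[:,:3]
P=P[np.hypot(P[:,0]-.5108,P[:,1]-.1949)<.027]
for lo,hi in [(.115,.13),(.090,.108)]:
    q=P[(P[:,2]>lo)&(P[:,2]<hi)];print(len(q),np.median(q[:,2]),cv2.minEnclosingCircle(q[:,:2].astype(np.float32)))
x,y=map(int,pix("wrist",[.5108,.1949,.1]));c=a[max(0,y-110):y+110,max(0,x-130):x+130]
cv2.imwrite("pics/e.png",cv2.resize(c,None,fx=2.5,fy=2.5))
E
```

```text
t 9.22 [0.5124 0.1946 0.1809] yaw y 2.184 F [-0.6 -0.7 -1.2] T [ 0.01  0.04 -0.06] j6 -2.04 gap 0.08543495000567652
791 0.12057966315687291 ((0.508808970451355, 0.19429191946983337), 0.009725036099553108)
1934 0.09458085641940878 ((0.5089703798294067, 0.19448673725128174), 0.02310214377939701)
```

View pics/e.png

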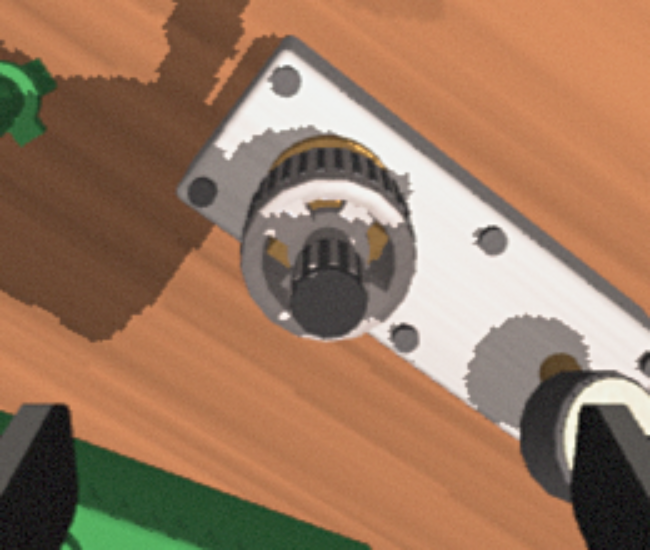

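The crop shows the collar down, with the head at crop (330,290). Head top to rim is 26 mm, which is the fully-down value. Next I'll grip the head above the rim.

Call:
apply_moves --pt "-0.006 0 -0.1 0 0 0" --pt "-0.006 0 -0.18 0 0 0" --pt "-0.006 0 -0.23 0 0 0" --pt "-0.006 0 -0.26 0 0 0" --pt "-0.006 0 -0.26 0 0 0" --pt "-0.006 0 -0.26 0 0 0"

```text
t: 9.77
position: [0.5096, 0.1944, 0.1138]
orientation: [[-0.818, -0.575, -0.001], [-0.575, 0.818, -0.0], [0.001, 0.0, -1.0]]
force: [0.9, -0.0, 0.7]
finger_gap: 0.0855
gripper_force: 0.0
```

Call:
apply_moves --pt "0 0 0 0 0 0" --pt "0 0 0 0 0 0" --pt "0 0 0 0 0 0" --pt "0 0 0 0 0 0" --pt "0 0 0 0 0 0" --pt "0 0 0 0 0 0" --pt "0 0 0 0 0 0" --pt "0 0 0 0 0 0" --pt "0 0 0 0 0 0" --pt "0 0 0 0 0 0" --grip 1 --grip_force 40

```text
t: 10.6
position: [0.51, 0.1945, 0.1145]
orientation: [[-0.818, -0.576, 0.001], [-0.576, 0.818, -0.0], [-0.001, -0.0, -1.0]]
force: [0.5, -1.7, 3.8]
finger_gap: 0.0166
gripper_force: 39.0
```

```bash
python3 st.py
```

```text
t 10.6 [0.51   0.1945 0.1145] yaw y 2.184 F [ 0.5 -1.7  3.8] T [-0.16  0.08 -0.05] j6 -2.04 gap 0.01661538309310916
```

Call:
apply_moves --pt "0 0 0.01 0 0 0" --pt "0 0 0.02 0 0 0" --pt "0 0 0.03 0 0 0" --pt "0 0 0.04 0 0 0" --pt "0 0 0.04 0 0 0"

```text
t: 11.02
position: [0.5099, 0.1946, 0.1245]
orientation: [[-0.818, -0.576, 0.001], [-0.576, 0.818, 0.0], [-0.001, -0.0, -1.0]]
force: [0.5, 0.8, -1.5]
finger_gap: 0.0164
gripper_force: 39.0
```

Call:
apply_moves --pt "0 0 0.05 0 0 0" --pt "0 0 0.1 0 0 0" --pt "0 0 0.15 0 0 0" --pt "0 0 0.2 0 0 0" --pt "0 0 0.28 0 0 0" --pt "0 0 0.36 0 0 0" --pt "0 0 0.44 0 0 0" --pt "0 0 0.44 0 0 0"

```text
t: 11.68
position: [0.5124, 0.195, 0.2403]
orientation: [[-0.818, -0.576, 0.01], [-0.576, 0.818, 0.001], [-0.009, -0.004, -1.0]]
force: [0.4, -0.1, 0.5]
finger_gap: 0.0167
gripper_force: 39.5
```

```bash
python3 st.py
python3 - <<'E'
from h import *
a,d=snapshot("scene");b,d=snapshot("top")
find("tray","top");find("plug","scene");find("plug_mid","scene")
cv2.imwrite("pics/f.png",cv2.resize(a[60:300,240:520],None,fx=2.5,fy=2.5))
E
```

```text
t 11.68 [0.5124 0.195  0.2403] yaw y 2.184 F [ 0.4 -0.1  0.5] T [-0.   -0.09 -0.04] j6 -2.04 gap 0.016717164094162736
top tray 0.74 [ 0.5631 -0.2782 -0.0009] [475. 192.]
scene plug 0.75 [0.5133 0.1958 0.2054] [378. 135.]
scene plug 0.74 [0.4322 0.1169 0.0243] [319. 214.]
scene plug 0.66 [0.5439 0.0974 0.0288] [359. 237.]
scene plug 0.3 [0.5121 0.1968 0.2148] [378. 131.]
scene plug_mid 0.68 [0.5475 0.0943 0.0346] [360. 236.]
scene plug_mid 0.47 [0.4332 0.1195 0.0342] [321. 210.]
scene plug_mid 0.45 [0.5135 0.1959 0.2131] [378. 132.]
scene plug_mid 0.39 [ 0.5661 -0.2777 -0.0016] [243. 386.]
```

View pics/f.png

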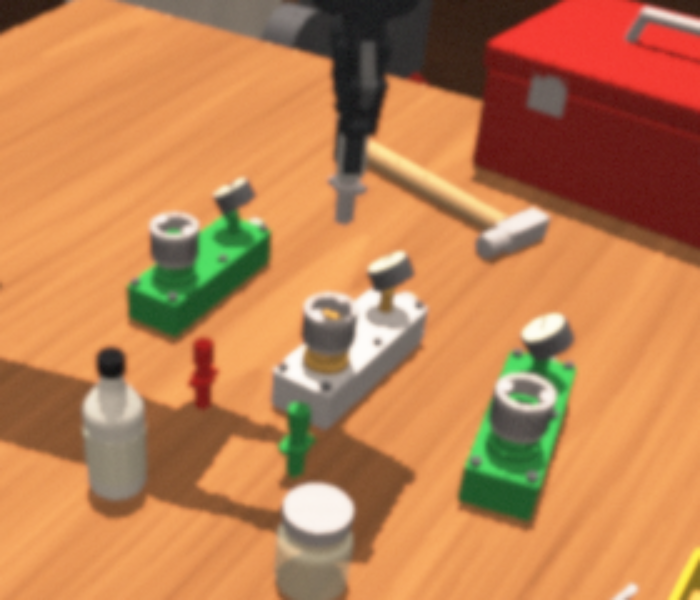

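The plug is out, at crop (345,200), and the empty collar is down at (330,320). Next I'll carry the plug to the tray, passing above the jar and oil bottle.

Call:
apply_moves --pt "0.01 -0.1 0 0 0 -0.03" --pt "0.02 -0.2 0 0 0 -0.06" --pt "0.03 -0.32 0 0 0 -0.09" --pt "0.04 -0.44 0 0 0 -0.12" --pt "0.05 -0.56 0 0 0 -0.15" --pt "0.06 -0.68 0 0 0 -0.18" --pt "0.07 -0.8 0 0 0 -0.21" --pt "0.08 -0.92 0 0 0 -0.24" --pt "0.08 -0.94 0 0 0 -0.24"

```text
t: 12.68
position: [0.5293, -0.0445, 0.2326]
orientation: [[-0.992, -0.127, -0.002], [-0.127, 0.992, -0.001], [0.002, -0.001, -1.0]]
force: [-0.4, 0.3, -1.2]
finger_gap: 0.0167
gripper_force: 39.6
```

Call:
apply_moves --pt "0.02 -0.12 0 0 0 -0.03" --pt "0.04 -0.24 0 0 0 -0.06" --pt "0.06 -0.36 0 0 0 -0.09" --pt "0.08 -0.48 0 0 0 -0.12" --pt "0.1 -0.6 0 0 0 -0.15" --pt "0.11 -0.7 0 0 0 -0.18" --pt "0.115 -0.8 0 0 0 -0.21" --pt "0.12 -0.87 0 0 0 -0.24" --pt "0.12 -0.91 0 0 0 -0.24" --pt "0.12 -0.91 0 0 0 -0.24" --pt "0.12 -0.91 0 0 0 -0.24"

```text
t: 13.6
position: [0.5594, -0.2672, 0.2331]
orientation: [[-0.941, 0.339, -0.001], [0.339, 0.941, 0.002], [0.002, 0.001, -1.0]]
force: [0.5, -0.4, -2.5]
finger_gap: 0.0165
gripper_force: 39.6
```

```bash
python3 st.py
python3 - <<'E'
from h import *
a,d=snapshot("scene");find("plug","scene");find("plug_mid","scene");find("tray","scene")
cv2.imwrite("pics/g.png",a)
E
```

```text
t 13.6 [ 0.5594 -0.2672  0.2331] yaw y 1.225 F [ 0.5 -0.4 -2.5] T [-0.   -0.01 -0.  ] j6 -1.87 gap 0.01648282812855805
scene plug 0.81 [ 0.562  -0.2665  0.2013] [230. 293.]
scene plug 0.81 [0.5446 0.0944 0.0309] [358. 237.]
scene plug 0.74 [0.4318 0.1187 0.027 ] [320. 212.]
scene plug_mid 0.88 [ 0.5561 -0.2642  0.2068] [228. 287.]
scene plug_mid 0.8 [0.4332 0.1183 0.0348] [320. 210.]
scene plug_mid 0.57 [0.5468 0.0967 0.0352] [360. 235.]
scene tray 0.9 [ 0.5683 -0.2759  0.0023] [245. 385.]
```

View pics/g.png

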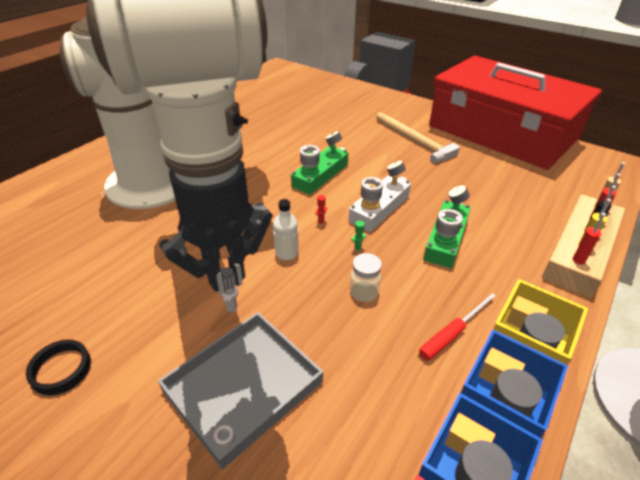

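The scene view shows the plug upright at (230,290), above the near part of the tray. The jar, the oil bottle and the bushing (222,436) have not moved. I'll descend to just above the floor.

Call:
apply_moves --pt "0 0 -0.08 0 0 0" --pt "0 0 -0.16 0 0 0" --pt "0 0 -0.24 0 0 0" --pt "0 0 -0.32 0 0 0" --pt "0 0 -0.4 0 0 0" --pt "0 0 -0.48 0 0 0" --pt "0 0 -0.54 0 0 0" --pt "0 0 -0.58 0 0 0" --pt "0 0 -0.61 0 0 0" --pt "0 0 -0.63 0 0 0" --pt "0 0 -0.63 0 0 0" --pt "0 0 -0.63 0 0 0"

```text
t: 14.8
position: [0.5601, -0.2682, 0.0772]
orientation: [[-0.941, 0.34, 0.001], [0.34, 0.941, -0.001], [-0.001, -0.0, -1.0]]
force: [1.0, -0.4, -1.5]
finger_gap: 0.017
gripper_force: 39.6
```

Call:
apply_moves --pt "0 0 -0.005 0 0 0" --pt "0 0 -0.01 0 0 0" --pt "0 0 -0.015 0 0 0" --pt "0 0 -0.02 0 0 0" --pt "0 0 -0.025 0 0 0" --pt "0 0 -0.025 0 0 0" --pt "0 0 -0.025 0 0 0"

```text
t: 15.38
position: [0.5596, -0.268, 0.0701]
orientation: [[-0.94, 0.34, -0.0], [0.34, 0.94, 0.0], [0.0, 0.0, -1.0]]
force: [0.3, 0.7, -0.9]
finger_gap: 0.0162
gripper_force: 39.6
```

Call:
apply_moves --pt "0 0 -0.004 0 0 0" --pt "0 0 -0.008 0 0 0" --pt "0 0 -0.012 0 0 0" --pt "0 0 -0.012 0 0 0" --pt "0 0 -0.012 0 0 0"

```text
t: 15.8
position: [0.5597, -0.268, 0.0672]
orientation: [[-0.94, 0.34, -0.0], [0.34, 0.94, 0.0], [0.0, 0.0, -1.0]]
force: [-0.3, 0.1, -1.5]
finger_gap: 0.0164
gripper_force: 39.6
```

Call:
apply_moves --pt "0 0 -0.003 0 0 0" --pt "0 0 -0.006 0 0 0" --pt "0 0 -0.006 0 0 0" --pt "0 0 -0.006 0 0 0"

```text
t: 16.13
position: [0.5597, -0.268, 0.0657]
orientation: [[-0.94, 0.34, -0.0], [0.34, 0.94, 0.0], [0.0, -0.0, -1.0]]
force: [-1.0, -0.6, -0.9]
finger_gap: 0.017
gripper_force: 39.6
```

Call:
apply_moves --pt "0 0 -0.002 0 0 0" --pt "0 0 -0.004 0 0 0" --pt "0 0 -0.004 0 0 0" --pt "0 0 -0.004 0 0 0"

```text
t: 16.47
position: [0.5601, -0.2682, 0.0654]
orientation: [[-0.94, 0.34, 0.001], [0.34, 0.94, -0.0], [-0.001, -0.0, -1.0]]
force: [-0.8, 0.9, 3.6]
finger_gap: 0.0166
gripper_force: 40.1
```

The plug is in contact with the tray floor at 3.6 N. I'll ease the grip and open.

Call:
apply_moves --pt "0 0 0.001 0 0 0" --pt "0 0 0.001 0 0 0" --pt "0 0 0.001 0 0 0" --grip_force 20

```text
t: 16.72
position: [0.56, -0.2682, 0.0654]
orientation: [[-0.94, 0.34, 0.001], [0.34, 0.94, -0.0], [-0.001, -0.0, -1.0]]
force: [-0.4, 0.4, 4.7]
finger_gap: 0.0166
gripper_force: 40.1
```

Call:
apply_moves --pt "0 0 0 0 0 0" --pt "0 0 0 0 0 0" --pt "0 0 0 0 0 0" --pt "0 0 0 0 0 0" --pt "0 0 0 0 0 0" --pt "0 0 0 0 0 0" --pt "0 0 0 0 0 0" --pt "0 0 0 0 0 0" --grip 0.3

```text
t: 17.38
position: [0.5597, -0.268, 0.065]
orientation: [[-0.94, 0.34, 0.0], [0.34, 0.94, -0.0], [-0.0, -0.0, -1.0]]
force: [0.0, 0.1, 0.3]
finger_gap: 0.0596
gripper_force: 0.0
```

Call:
apply_moves --pt "0 0 0.03 0 0 0" --pt "0 0 0.1 0 0 0" --pt "0 0 0.2 0 0 0" --pt "0 0 0.3 0 0 0" --pt "0 0 0.42 0 0 0" --pt "0 0 0.54 0 0 0" --pt "0 0 0.6 0 0 0" --pt "0 0 0.6 0 0 0" --pt "0 0 0.6 0 0 0"

```text
t: 18.13
position: [0.5602, -0.2684, 0.2164]
orientation: [[-0.94, 0.34, 0.002], [0.34, 0.94, -0.002], [-0.003, -0.001, -1.0]]
force: [-0.3, 0.3, -0.0]
finger_gap: 0.0597
gripper_force: 0.0
```

```bash
python3 st.py
python3 - <<'E'
from h import *
a,d=snapshot("scene");find("plug","scene");find("jar","scene");find("oil","scene");find("collar_mid","scene")
w,_=snapshot("wrist");find("plug_mid","wrist")
cv2.imwrite("pics/h.png",a[130:480,140:500])
E
```

```text
t 18.13 [ 0.5602 -0.2684  0.2164] yaw y 1.224 F [-0.3  0.3 -0. ] T [-0.   -0.02 -0.02] j6 -1.86 gap 0.05974870332024407
scene plug 0.78 [ 0.5609 -0.2675  0.0336] [243. 367.]
scene plug 0.62 [0.4328 0.1196 0.0272] [320. 212.]
scene plug 0.5 [0.5478 0.0959 0.0304] [360. 237.]
scene jar 0.89 [ 0.6158  0.002  -0.0023] [364. 291.]
scene oil 0.74 [ 0.5592 -0.2676  0.0427] [241. 363.]
scene oil 0.66 [ 0.4325  0.0006 -0.0009] [287. 252.]
scene collar_mid 0.88 [0.6932 0.1859 0.0834] [450. 221.]
scene collar_mid 0.62 [0.5117 0.1971 0.0782] [372. 189.]
wrist plug_mid 0.97 [ 0.5607 -0.2699  0.0381] [318. 230.]
```

View pics/h.png

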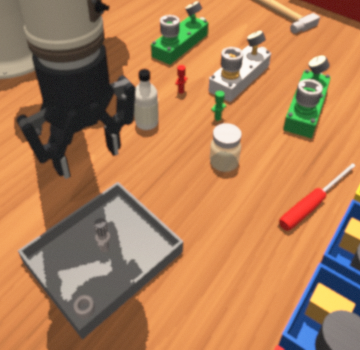

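The crop shows the plug standing upright in the tray at (101,235). The collar is down (mid height 0.078), and the jar and oil bottle are where they were. The arm touches nothing.

```bash
python3 -c "
from cell import *
print(finish_job())"
```

```text
the job is handed in; nothing more can be done
None
```

I handed the job in at about 18 s: the collar is down in the release notch (about 1.34 rad), the plug stands upright in the grey tray, and the jar and oil bottle did not move.

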